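Unclip a sample tube from the tube rotator and seal it

TASK

The blue-capped sample tube has finished mixing: without dragging or tipping the rotator, roll it sideways out of its two spring clips over the springy outer leaves and lay it down on its side in the steel tray, letting go of it. Then take it again so that you can stand it upright, cap up, in the tray like the finished tube there, and push its blue cap down until it is fully home. Do not drop the tube, and leave the balance tube in its clips and the other things where they are.

Things in the scene. Friction and masses are not known exactly. Their poses are not given: they have to be found in the camera images.
- sample_mid (a point): the sample tube to be moved: loose, amber with a white patch, flat foot, blue push-on cap at +x; 116 mm long with the cap home, body 30 mm across, 60 to 100 g. The point is on the tube's axis, 58 mm from its foot (at -x) and 58 mm from the cap's top when home. x axis along the tube, foot to cap, so it points up when the tube stands. It can stand by itself.
- cap_top (a point): middle of the top face of the sample tube's blue cap, x axis outward along the tube. The cap is eight-sided, 33 mm across flats and 16 mm long; lying down the tube rests on one of its flats and so does not roll away
- cap (a joint): how far the sample tube's blue cap stands proud of its seat, in m along the tube: 0 fully home, 0.006 highest. It starts 4 to 6 mm up, showing a white neck. It slides stiffly (about 5 N) and stays where it is pushed; 8 to 15 N on its top sends it home
- rotator: bench-top tube rotator, loose on rubber feet, 3.2 kg, stopped. Origin on the bench under the middle of its clip bar, z up; shaft and bar run along its y axis. Base plate 130 mm wide, from y = -130 to +200 mm, 18 mm high. The bar holds two tubes parallel to y, their axes at x = +42 and -42 mm, 130 mm above the bench, caps towards +y; the sample may be in either place
- clip_bar (a point): middle of the top of the rotator's clip bar (56 mm wide, 100 mm above the bench), axes as the rotator's. Each tube lies on pads in two clips, 12 mm wide, at y = -34 and +34 mm, 56 mm clear between them. The bar is 30 mm below the tube's axis and its edge stops 14 mm inward of it; between the clips nothing lies under the tube's outer side
- claw (a point): on the bar's middle line at tube-axis height (130 mm). On each clip's inner side (towards this line) a rigid steel claw hooks over the tube to about 75 degrees above its middle: a straight upward pull lifts or tips the whole rotator instead of freeing the tube
- leaf_a (a point): lip of the spring leaves on the rotator's +x side (the -x side is its mirror image), 19 mm above and 19 mm outward of the tube's axis; leaves are hinged 28 mm below and 17 mm outward of it. A tube moved outward from the bar, rising only 15 to 25 degrees for the first 20 mm and then more steeply, pushes the leaves open with some 5 to 8 N and rolls out over them; they spring back
- tower (a point): middle of the top of the rotator's drive tower, 208 mm above the bench; tower 120 mm (x) by 95 mm (y), from y = +100 to +195 mm of the rotator. It leaves no room to lean over the tube's cap end there. At the other end an end bracket 120 mm high stands at y = -104 to -116 mm
- balance_mid (a point): centre of the balance tube in the rotator's other clips: same shape as the sample tube, white with a red cap; it stays there
- tray: shallow metal tray, fixed, 270 mm (x) by 310 mm (y), floor 4 mm above the bench, rim 10 mm above the bench and 4 mm thick. Origin on the bench under its centre, z up
- done_mid (a point): centre of the finished tube (same shape as the sample tube, amber, blue cap home), standing loose in the +x part of the tray; it stays there. Point 58 mm above the tray floor, x axis up
- spray_mid (a point): white spray bottle with blue trigger, loose, 68 mm across, 174 mm high; point on its axis 90 mm above the bench
- reagent_mid (a point): pink reagent bottle with red cap, loose, 60 x 85 mm, 187 mm high; point on its axis 90 mm above the bench
Mind the look-alikes: they are no part of the job. Leave any turquoise or yellow look-alike of the part that bears sample_mid alone.

How it is judged:
By the outcome, as a careful person would: the job done as asked, in the order asked, and still so for the second after the job is handed in, with the robot touching nothing.
It also fails if it takes over 72 s, if anything falls off the work surface, if the arm or the gripper's body presses on something with over 40 N, if the wrist force passes 120 N, or if a joint passes its speed limit or range.

ROBOT

A 6-joint arm with a two-finger parallel gripper is mounted at the origin on the work surface. World frame = base frame: x ahead of the robot, y to its left, z up, the work surface at z = 0. Lengths are in m, angles in rad, forces in N, time in s.
With the tool pointing down it reaches from about 0.4 to 0.925 m from the base axis. Payload 12.5 kg.
Tool frame: the origin (TCP) lies midway between the tips of the shut fingers; the grasp point (between the pads) lies 19 mm behind it; z points along the fingers, y is the line along which they close (so a half turn about z gives the same grasp; the last joint's range is limited). The gripper opens to 95 mm and grips with 3 to 60 N. Pads are 20 mm wide; open, the fingers measure 119 mm over their backs; the gripper's body (75 mm by 180 mm) begins 59 mm behind the grasp point.
Start: joints at [-1.355, 0.491, 1.559, -0, 1.092, -0.106], TCP at [0.198, -0.593, 0.215] pointing down, gripper open.
Joint ranges: [-3.1, 3.1], [-0.84, 2.19], [0.05, 2.79], [-1.13, 4.28], [0.06, 2.93], [-2.69, 2.69]. Speed limits (rad/s): [2.22, 2.22, 2.79, 3.14, 3.14, 3.14].

INTERFACE

Orientations are given as a unit quaternion [w, x, y, z].
In Python, from cell import * gives the robot as it stands.
- The arm moves only by the tool arm_command, never from a script. Its argument "targets" is one flat list of numbers, 5 for each row, row after row: the shift along the tool's x, y, z in cm, then the turn about the tool's z in degrees, then the finger opening in cm, from 0 to 9.51. A call has 1 to 8 rows; each row is the pose to reach, as a shift and turn from the pose commanded when the call began, along the tool's axes at that moment; what a row does not reach only later rows make up. A row lasts 1/10 s, in which the tool goes at most 50 mm and 8.59 degrees, less where a joint would pass 70% of its speed; a pose out of reach is approached as far as the arm can. A call with a gripper value outside its range is refused whole. The fingers move at their own pace and stop on an object; the grip force is fixed at half the most. Time passes only in rows, so rows that repeat a pose let the fingers close. It gives the time, the measured TCP pose, the force, the opening and the grip force at its end, in the units of the state.
- sense(): the state, without advancing time (a new reading comes with each control period).
- get_image(name): name is "scene" or "top" or "wrist"; returns a dict with "color" (400x640x3 uint8, red, green, blue), "range_z" (400x640 float32, m along the optical axis (not along the pixel's ray), 0 where there is no reading), "mtx" (3x3 intrinsics, pixels), "k1" (the pictures are not rectified: a ray, as slopes to the right and down, at radius r is drawn at 1 + k1 r^2 times it, then the intrinsics apply), "eye" and "attitude" of the camera in the world. Camera axes: x right, y down, z forward; pixel columns grow to the right and rows downward; lengths in m; the calibration is good to about 2 mm. A picture is of the moment at which its call begins.
- job_done(): hands the job in; it is judged then, once.
Trained networks look in the newest picture that a camera, given by its name, has taken for a name from the list of things; names that differ only in an ending like _2 or _b are one class to them, and where a whole thing is asked for, a point or a joint stands for the part that bears it (a point fixed in the world has none). Each returns a list of dicts, best first, with "p" (0 to 1); they miss things now and then, are a little off and sometimes report something else, mostly with a low value. They report only what shows in the picture. A call takes as long as a camera call. They do not tell look-alikes from the thing itself.
- search_frame(camera, name): "position" ([x, y, z] in m, in world coordinates, good to about 4 mm: the middle of the surface that is visible of it).
- place_of(camera, name): "position" ([x, y, z] in m, in world coordinates, good to about 4 mm: a listed point, or the origin of a listed thing).
The state is a dict: "time_s": time; "joint_positions": joint angles; "qvel": joint speeds; "joint_torque": joint torques, N m; "tcp_pos": TCP position; "tool_rot": TCP orientation; "force": force on the tool from outside, world axes, zero at the start; "wrist_torque": the same for the moment, N m; "opening": finger opening in m; "grip_force": force on a finger pad.
Only numpy, scipy, OpenCV 4.12 (cv2) and the standard library are available. Lean on these libraries where they do the work, as an engineer would, in place of code of your own. Each camera call takes 0.05 s, during which the arm holds its last target. There are 200 camera calls.

## Working session

There is one attempt and no reset: what is moved stays moved. The work goes in short steps, Python scripts to look and compute and a tool call to move; the robot and the scene stay as the last step left them, time stands still between calls to the robot, and variables do not carry over. Pictures are saved under pics/ and viewed, at most 13 in all, crops included, and the job is handed in when it is done.

Besides the shell and the picture viewer there is one more tool, called by a JSON object that holds its "name" and its "arguments", one argument or row to a line. arm_command: Moves the arm, as the interface text tells. Its arguments: {"type":"object","properties":{"targets":{"type":"array","items":{"type":"number"}}},"required":["targets"]}

```bash
ls; mkdir -p pics; cat > h.py <<'E'
from cell import *
import numpy as np, cv2
from scipy.spatial.transform import Rotation as R
def rot(q): return R.from_quat([q[1],q[2],q[3],q[0]]).as_matrix()
def save(im,n): cv2.imwrite('pics/'+n,cv2.cvtColor(im['color'],cv2.COLOR_RGB2BGR))
E
python3 - <<'E'
from h import *
s=sense();print(s['time_s'],s['tcp_pos'],rot(s['tool_rot']).round(3),s['opening'])
a=get_image('scene');b=get_image('top')
for i in(a,b):print(i['eye'],i['attitude'],i['mtx'].tolist() if hasattr(i['mtx'],'tolist') else i['mtx'],i['k1'])
save(a,'s0.png');save(b,'t0.png')
for c in('scene','top'):
  for n in['sample_mid','cap_top','rotator','clip_bar','claw','leaf_a','tower','balance_mid','tray','done_mid','spray_mid','reagent_mid']:
    print(c,n,[(np.round(d['position'],3).tolist(),round(d['p'],2)) for d in place_of(c,n)][:4])
E
```

```text
pics
0.0 [ 0.19764549 -0.59265712  0.21405065] [[ 0.949  0.316 -0.   ]
 [ 0.316 -0.949  0.001]
 [ 0.    -0.001 -1.   ]] 0.09504787734990286
[1.11436954 0.44810284 1.15253919] [-0.13595023  0.42841276  0.85169896 -0.26942332] [[487.6864375907263, 0.0, 324.1692021699316], [0.0, 487.6864375907263, 194.2998196523713], [0.0, 0.0, 1.0]] -0.051592851159945274
[0.38738708 0.04483676 1.23030985] [-0.05479165  0.71013754 -0.69901219  0.06391018] [[457.53088021969313, 0.0, 319.0280955347036], [0.0, 457.53088021969313, 198.7482040020199], [0.0, 0.0, 1.0]] -0.033063103330267296
scene sample_mid [([0.343, -0.09, 0.015], 0.89), ([0.356, -0.312, 0.014], 0.85), ([0.483, -0.269, 0.127], 0.7)]
scene cap_top [([0.334, -0.254, 0.015], 0.51), ([0.3, -0.126, 0.015], 0.47), ([0.492, -0.21, 0.133], 0.41)]
scene rotator [([0.524, -0.271, -0.002], 0.62)]
scene clip_bar [([0.525, -0.274, 0.101], 0.75), ([0.591, -0.277, 0.151], 0.74), ([0.481, -0.268, 0.129], 0.68)]
scene claw [([0.526, -0.271, 0.126], 0.67)]
scene leaf_a [([0.59, -0.279, 0.15], 0.71), ([0.569, -0.275, 0.127], 0.25)]
scene tower [([0.551, -0.124
[... 376 characters left out ...]
68), ([0.496, -0.205, 0.127], 0.51), ([0.299, -0.126, 0.023], 0.47), ([0.488, -0.265, 0.131], 0.42)]
top rotator [([0.53, -0.272, 0.001], 0.94), ([0.515, 0.26, -0.002], 0.54), ([0.547, -0.127, 0.204], 0.49)]
top clip_bar [([0.524, -0.272, 0.097], 0.91)]
top claw [([0.526, -0.272, 0.129], 0.64)]
top leaf_a [([0.585, -0.281, 0.147], 0.87)]
top tower [([0.548, -0.126, 0.205], 0.9)]
top balance_mid [([0.568, -0.273, 0.129], 0.76)]
top tray [([0.525, -0.27, 0.128], 0.63), ([0.518, 0.259, 0.001], 0.6), ([0.61, 0.168, 0.06], 0.37)]
top done_mid [([0.609, 0.165, 0.061], 0.77)]
top spray_mid [([0.771, -0.074, 0.091], 0.6), ([0.609, 0.167, 0.062], 0.46)]
top reagent_mid [([0.782, 0.082, 0.087], 0.91)]
```

View pics/s0.png

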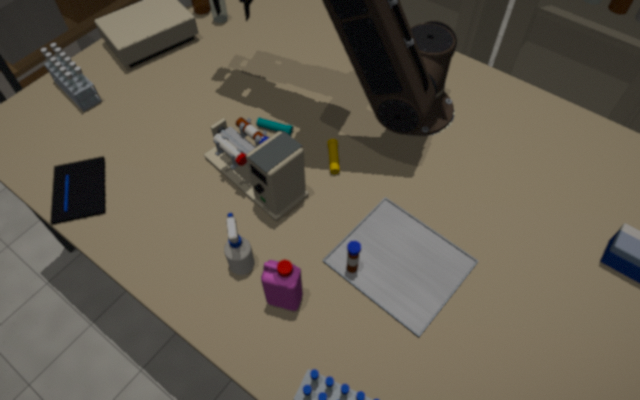

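View pics/t0.png

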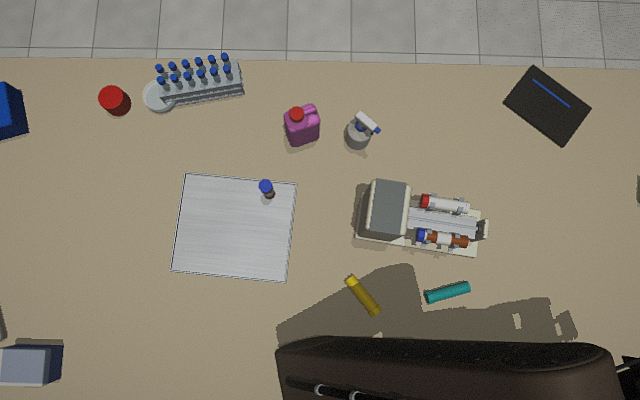

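The pictures show the amber sample tube with its blue cap in the rotator's -x clips (top image about 445,238). The balance tube with the red cap is on the +x side (445,203). The tray is at about (235,228), with the finished tube at (266,188). The yellow and turquoise look-alikes lie loose on the bench. I'll move above the sample next.

{"name": "arm_command", "arguments": {
  "targets": [37.7, -21.8, -6, -64, 9, 37.7, -21.8, -6, -64, 9, 37.7, -21.8, -6, -64, 9, 37.7, -21.8, -6, -64, 9, 37.7, -21.8, -6, -64, 9, 37.7, -21.8, -6, -64, 9, 37.7, -21.8, -6, -64, 9, 37.7, -21.8, -6, -64, 9]
}}

```text
time_s: 2.1
tcp_pos: [0.4614, -0.2945, 0.2698]
tool_rot: [0.0, 0.75, 0.661, 0.0]
force: [0.7, -1.3, 0.1]
opening: 0.0899
grip_force: 0.0
```

{"name": "arm_command", "arguments": {
  "targets": [0, 0, 0, 0, 7, 0, 0, 0, 0, 7, 0, 0, 0, 0, 7]
}}

```text
time_s: 2.4
tcp_pos: [0.4598, -0.2968, 0.269]
tool_rot: [-0.0, 0.753, 0.659, -0.0]
force: [0.1, -0.5, -0.3]
opening: 0.0727
grip_force: 0.0
```

```bash
cat >> h.py <<'E'
def cloud(im):
    h,w=im['range_z'].shape;K=np.array(im['mtx']);k=im['k1']
    u,v=np.meshgrid(np.arange(w),np.arange(h))
    xd=(u-K[0,2])/K[0,0];yd=(v-K[1,2])/K[1,1];x,y=xd,yd
    for _ in range(8):
        f=1+k*(x*x+y*y);x,y=xd/f,yd/f
    z=im['range_z'];P=np.stack([x*z,y*z,z],-1)@rot(im['attitude']).T+np.array(im['eye'])
    P[z<=0]=np.nan
    return P
def hsv(im): return cv2.cvtColor(im['color'],cv2.COLOR_RGB2HSV).astype(int)
def go(p,yaw=None):
    s=sense();M=rot(s['tool_rot']);d=M.T@(np.array(p)-s['tcp_pos'])*100
    y=np.degrees(np.arctan2(M[1,0],M[0,0]))
    print('pos',np.round(s['tcp_pos'],4),'yaw',y.round(2),'shift cm',d.round(2),'turn',None if yaw is None else round(y-yaw,2))
E
python3 - <<'E'
from h import *
a=get_image('wrist');save(a,'w1.png');b=get_image('top')
for n,im in(('w',a),('t',b)):
    P=cloud(im);H=hsv(im);x,y,z=P[...,0],P[...,1],P[...,2]
    reg=(x>.42)&(x<.64)&(y>-.4)&(y<-.18)
    for nm,m in(('cap',(H[...,0]>105)&(H[...,0]<130)&(H[...,1]>120)&(H[...,2]>50)),('amber',((H[...,0]<14))&(H[...,1]>100)),('redwhole',(H[...,0]>170)&(H[...,1]>120))):
        q=P[m&reg&(z>.11)&(z<.17)]
        if len(q)>10: print(n,nm,len(q),np.nanmedian(q,0).round(4),np.nanpercentile(q,[2,98],axis=0).round(3).tolist())
    m=reg&(z>.115)&(z<.15)&(np.abs(x-.487)<.03)
    q=P[m]; 
    if len(q)>50:
        # ridge: max z per y-slice
        yb=np.arange(-.33,-.2,.005);r=[]
        for y0 in yb:
            s=q[(q[:,1]>y0)&(q[:,1]<y0+.005)]
            if len(s)>8: r.append((s[:,1].mean(),np.median(s[s[:,2]>s[:,2].max()-.003][:,0]),s[:,2].max()))
        print(np.round(r,4).tolist())
for n in('sample_mid','cap_top','clip_bar','balance_mid','leaf_a'):
    print(n,[(np.round(d['position'],4).tolist(),round(d['p'],2)) for d in place_of('wrist',n)][:3])
E
```

```text
w cap 509 [ 0.4908 -0.215   0.1461] [[0.476, -0.223, 0.138], [0.506, -0.208, 0.149]]
w amber 1918 [ 0.4852 -0.2467  0.1447] [[0.465, -0.325, 0.135], [0.586, -0.22, 0.148]]
[[-0.3264, 0.4787, 0.1472], [-0.3224, 0.476, 0.1475], [-0.3175, 0.4769, 0.148], [-0.3126, 0.4772, 0.1473], [-0.3075, 0.4831, 0.1491], [-0.3024, 0.4835, 0.15], [-0.2974, 0.4803, 0.1499], [-0.2926, 0.4627, 0.1498], [-0.2875, 0.481, 0.1472], [-0.2825, 0.4818, 0.1473], [-0.2775, 0.4834, 0.1482], [-0.2725, 0.4832, 0.1474], [-0.2675, 0.4834, 0.1473], [-0.2625, 0.4844, 0.1481], [-0.2575, 0.4855, 0.1475], [-0.2525, 0.4862, 0.1476], [-0.2475, 0.4867, 0.1468], [-0.2425, 0.4876, 0.1469], [-0.2375, 0.4934, 0.1494], [-0.2325, 0.493, 0.1497], [-0.2275, 0.4731, 0.1497], [-0.2225, 0.4908, 0.1494], [-0.2175, 0.4903, 0.1499], [-0.2125, 0.491, 0.1489], [-0.2083, 0.4896, 0.1488]]
t cap 92 [ 0.4893 -0.2116  0.1423] [[0.475, -0.221, 0.133], [0.506, -0.203, 0.148]]
t amber 327 [ 0.4846 -0.2458  0.1416] [[0.464, -0.323, 0.13], [0.588, -0.216, 0.147]]
[[-0.3225, 0.4753, 0.1459], [-0.3178, 0.4679, 0.1479], [-0.3124, 0.4753, 0.1461], [-0.307
[... 218 characters left out ...]
 0.4853, 0.1462], [-0.2624, 0.4887, 0.1466], [-0.2574, 0.4861, 0.1474], [-0.2525, 0.4827, 0.1476], [-0.2477, 0.486, 0.1467], [-0.2428, 0.4862, 0.1448], [-0.2378, 0.4908, 0.1469], [-0.2328, 0.4741, 0.1478], [-0.2275, 0.4823, 0.1476], [-0.2228, 0.4883, 0.1456], [-0.2172, 0.4928, 0.1473], [-0.2124, 0.4926, 0.148], [-0.2071, 0.4914, 0.1483], [-0.2037, 0.4843, 0.1465]]
sample_mid [([0.3399, -0.0871, 0.0136], 0.93), ([0.3526, -0.3112, 0.0181], 0.86), ([0.4853, -0.2697, 0.1323], 0.63)]
cap_top [([0.3012, -0.1203, 0.0188], 0.88), ([0.4922, -0.2028, 0.1266], 0.79), ([0.3343, -0.2558, 0.0194], 0.61)]
clip_bar [([0.5278, -0.2739, 0.0951], 0.57)]
balance_mid [([0.5699, -0.2759, 0.1287], 0.77)]
leaf_a []
```

View pics/w1.png

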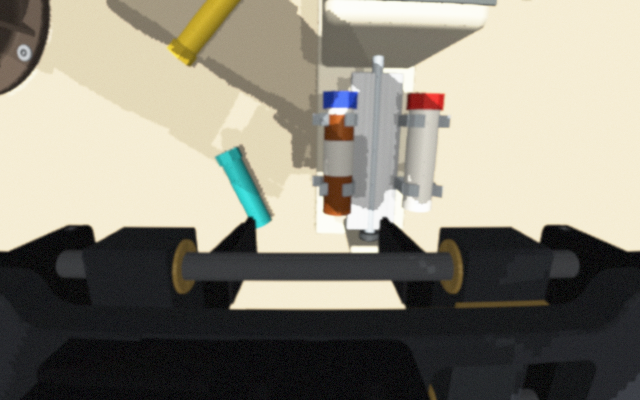

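The wrist view shows the amber sample tube in the left clips (340,155), the red-capped balance tube on the right (422,155), and the clips at rows 120 and 185. The space between the clips is clear.

```bash
python3 - <<'E'
from h import *
go([.4837,-.268,.112],82)
E
```

```text
pos [ 0.46   -0.2968  0.2692] yaw 82.37 shift cm [ 3.17  1.97 15.72] turn 0.37
```

{"name": "arm_command", "arguments": {
  "targets": [3.2, 2, 4, 0.4, 7, 3.2, 2, 4, 0.4, 7, 3.2, 2, 8, 0.4, 7, 3.2, 2, 11, 0.4, 7, 3.2, 2, 13, 0.4, 7, 3.2, 2, 14.5, 0.4, 7, 3.2, 2, 15.7, 0.4, 7, 3.2, 2, 15.7, 0.4, 7]
}}

```text
time_s: 3.55
tcp_pos: [0.4839, -0.2672, 0.1112]
tool_rot: [-0.001, 0.755, 0.656, -0.0]
force: [0.7, 0.7, 0.1]
opening: 0.07
grip_force: 0.0
```

```bash
python3 - <<'E'
from h import *
go([.4837,-.268,.112],82); print(sense()['force'])
a=get_image('wrist');save(a,'w2.png')
E
```

```text
pos [ 0.4839 -0.2672  0.1112] yaw 82.03 shift cm [-0.08 -0.01 -0.08] turn 0.03
[0.65882738 0.67480887 0.14065784]
```

View pics/w2.png

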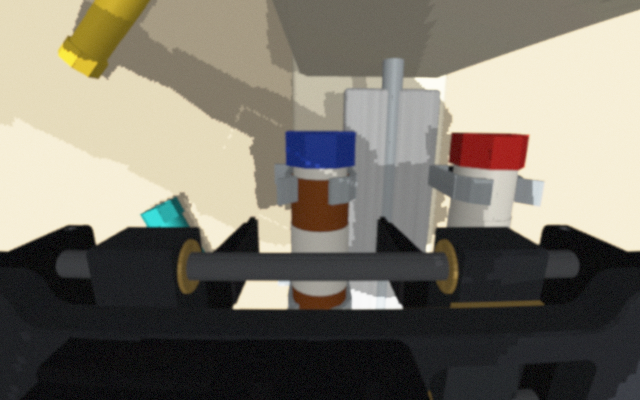

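The tube is centred between the fingers (column 320), with the fingers clear of the clips, so I'll close.

{"name": "arm_command", "arguments": {
  "targets": [0, 0, 0, 0, 4, 0, 0, 0, 0, 3.4, 0, 0, 0, 0, 2, 0, 0, 0, 0, 2, 0, 0, 0, 0, 2, 0, 0, 0, 0, 2]
}}

```text
time_s: 4.2
tcp_pos: [0.4846, -0.2672, 0.1124]
tool_rot: [0.0, 0.755, 0.656, 0.0]
force: [2.2, 0.5, 0.2]
opening: 0.0295
grip_force: 30.0
```

{"name": "arm_command", "arguments": {
  "targets": [0, -0.25, -0.08, 0, 2, 0, -0.5, -0.17, 0, 2, 0, -0.75, -0.26, 0, 2, 0, -1, -0.36, 0, 2, 0, -1.25, -0.45, 0, 2, 0, -1.5, -0.55, 0, 2, 0, -1.75, -0.64, 0, 2, 0, -2, -0.74, 0, 2]
}}

```text
time_s: 5.0
tcp_pos: [0.4653, -0.2647, 0.1196]
tool_rot: [0.001, 0.755, 0.656, 0.0]
force: [9.1, -1.3, -7.0]
opening: 0.0294
grip_force: 30.0
```

```bash
python3 - <<'E'
from h import *
s=sense();print(s['tcp_pos'],s['force'],s['wrist_torque'])
for n in('clip_bar','tower','balance_mid'):
    print(n,[(np.round(d['position'],4).tolist(),round(d['p'],2)) for d in place_of('top',n)][:2])
E
```

```text
[ 0.46527616 -0.26468626  0.11961677] [ 9.14400388 -1.27948029 -6.98959937] [-0.20702161 -1.75209643 -0.03687644]
clip_bar [([0.5236, -0.2725, 0.1014], 0.55)]
tower [([0.5498, -0.126, 0.2059], 0.84)]
balance_mid [([0.5711, -0.2739, 0.1304], 0.96)]
```

{"name": "arm_command", "arguments": {
  "targets": [0, -0.2, -0.2, 0, 2, 0, -0.4, -0.4, 0, 2, 0, -0.6, -0.65, 0, 2, 0, -0.8, -0.9, 0, 2, 0, -1, -1.2, 0, 2, 0, -1.15, -1.5, 0, 2, 0, -1.3, -1.8, 0, 2, 0, -1.45, -2.1, 0, 2]
}}

```text
time_s: 5.95
tcp_pos: [0.45, -0.2624, 0.141]
tool_rot: [0.0, 0.754, 0.656, -0.0]
force: [3.6, -0.4, 2.1]
opening: 0.029
grip_force: 30.0
```

{"name": "arm_command", "arguments": {
  "targets": [0, -0.4, -0.6, 0, 2, 0, -0.9, -1.4, 0, 2, 0, -1.4, -2.4, 0, 2, 0, -2, -4, 0, 2, 0, -2.5, -6.5, 0, 2, 0, -2.5, -10, 0, 2, 0, -2.5, -13, 0, 2, 0, -2.5, -14, 0, 2]
}}

```text
time_s: 6.75
tcp_pos: [0.4255, -0.2592, 0.2838]
tool_rot: [0.002, 0.755, 0.656, 0.0]
force: [0.2, -0.3, -1.4]
opening: 0.0296
grip_force: 30.0
```

```bash
python3 - <<'E'
from h import *
s=sense();print(s['tcp_pos'],s['force'],s['wrist_torque'],s['joint_positions'])
for n in('clip_bar','tower','balance_mid','sample_mid','tray'):
    print(n,[(np.round(d['position'],4).tolist(),round(d['p'],2)) for d in place_of('top',n)][:3])
b=get_image('top');P=cloud(b);m=(np.abs(P[...,2]-.010)<.006)&(P[...,1]>.05)&(P[...,1]<.45)&(P[...,0]>.33)&(P[...,0]<.7)
H=hsv(b);t=(P[...,1]>.05)&(P[...,1]<.45)&(P[...,0]>.33)&(P[...,0]<.7)&(H[...,1]<25)&(P[...,2]<.03)
print(cv2.minAreaRect(P[t][:,:2].astype(np.float32)), np.nanmedian(P[t],0))
go([.465,.27,.27],90)
E
```

```text
[ 0.42548893 -0.25917356  0.28378194] [ 0.20429805 -0.26192326 -1.38524806] [-0.06157531 -0.11747987 -0.0396553 ] [-6.79676296e-01  2.36844587e-01  1.76666019e+00 -1.69161205e-04
  1.13402177e+00 -5.40503235e-01]
clip_bar [([0.5236, -0.2725, 0.1014], 0.55)]
tower [([0.5498, -0.126, 0.2059], 0.84)]
balance_mid [([0.5711, -0.2739, 0.1304], 0.96)]
sample_mid [([0.4863, -0.2655, 0.1292], 0.8), ([0.3427, -0.0845, 0.0152], 0.67), ([0.3474, -0.3141, 0.0116], 0.65)]
tray [([0.5165, 0.2576, -0.0034], 0.64)]
((0.5197926759719849, 0.25882306694984436), (0.31233128905296326, 0.2762845456600189), 85.12387084960938) [0.51109327 0.26207372 0.00300654]
pos [ 0.425  -0.2586  0.2792] yaw 82.04 shift cm [52.9  -3.36  0.99] turn -7.96
```

{"name": "arm_command", "arguments": {
  "targets": [53, -3.4, 0, 0, 2, 53, -3.4, 0, 0, 2, 53, -3.4, 0, 0, 2, 53, -3.4, 0, 0, 2, 53, -3.4, 0, 0, 2, 53, -3.4, 0, 0, 2, 53, -3.4, 0, 0, 2, 53, -3.4, 0, 0, 2]
}}

```text
time_s: 7.85
tcp_pos: [0.4549, 0.142, 0.2796]
tool_rot: [-0.0, 0.754, 0.656, -0.001]
force: [1.5, 0.3, -0.5]
opening: 0.0292
grip_force: 30.0
```

```bash
python3 - <<'E'
from h import *
go([.465,.27,.10],82)
b=get_image('top')
for n in('clip_bar','tower','balance_mid','sample_mid'):
    print(n,[(np.round(d['position'],4).tolist(),round(d['p'],2)) for d in place_of('top',n)][:4])
E
```

```text
pos [0.4549 0.142  0.2796] yaw 82.04 shift cm [12.83 -0.74 17.95] turn 0.04
clip_bar [([0.5263, -0.2696, 0.1005], 0.79)]
tower [([0.5472, -0.1263, 0.2051], 0.81), ([0.525, -0.2694, 0.1014], 0.35)]
balance_mid [([0.5672, -0.273, 0.1296], 0.66)]
sample_mid [([0.347, -0.3098, 0.0159], 0.75), ([0.3419, -0.0876, 0.0199], 0.66)]
```

{"name": "arm_command", "arguments": {
  "targets": [12.8, -0.7, 8, 0, 2, 12.8, -0.7, 14, 0, 2, 12.8, -0.7, 19, 0, 2, 12.8, -0.7, 22, 0, 2, 12.8, -0.7, 24, 0, 2, 12.8, -0.7, 25, 0, 2, 12.8, -0.7, 26, 0, 2, 12.8, -0.7, 26, 0, 2]
}}

```text
time_s: 8.9
tcp_pos: [0.4661, 0.2662, 0.0197]
tool_rot: [-0.0, 0.755, 0.656, -0.002]
force: [0.5, 0.6, -0.2]
opening: 0.0292
grip_force: 30.0
```

```bash
python3 - <<'E'
from h import *
go([.465,.27,.005],82);print(sense()['force'])
a=get_image('scene');P=cloud(a);H=hsv(a)
m=(np.abs(P[...,0]-.465)<.06)&(np.abs(P[...,1]-.27)<.11)&(H[...,0]>105)&(H[...,0]<130)&(H[...,1]>120)
q=P[m];print(len(q),np.nanpercentile(q,[3,50,97],axis=0).round(4).tolist())
E
```

```text
pos [0.4661 0.2662 0.0197] yaw 81.95 shift cm [ 0.37 -0.16  1.47] turn -0.05
[ 0.46190071  0.62282086 -0.18036453]
100 [[0.4659, 0.2485, 0.0378], [0.4837, 0.3162, 0.0519], [0.5027, 0.3249, 0.2038]]
```

{"name": "arm_command", "arguments": {
  "targets": [0, 0, 0.4, 0, 2, 0, 0, 0.7, 0, 2, 0, 0, 0.9, 0, 2, 0, 0, 1.1, 0, 2, 0, 0, 1.2, 0, 2, 0, 0, 1.3, 0, 2]
}}

```text
time_s: 9.55
tcp_pos: [0.4663, 0.2677, 0.0076]
tool_rot: [0.0, 0.754, 0.656, 0.0]
force: [0.3, -0.2, -1.2]
opening: 0.0293
grip_force: 30.0
```

{"name": "arm_command", "arguments": {
  "targets": [0, 0, 0.1, 0, 2, 0, 0, 0.2, 0, 2, 0, 0, 0.2, 0, 2]
}}

```text
time_s: 9.85
tcp_pos: [0.4662, 0.2677, 0.0054]
tool_rot: [0.0, 0.754, 0.656, -0.0]
force: [0.1, -0.9, -1.5]
opening: 0.0292
grip_force: 30.0
```

{"name": "arm_command", "arguments": {
  "targets": [0, 0, 0.1, 0, 2, 0, 0, 0.15, 0, 2, 0, 0, 0.2, 0, 2]
}}

```text
time_s: 10.15
tcp_pos: [0.4663, 0.2677, 0.0043]
tool_rot: [0.0, 0.754, 0.656, 0.0]
force: [-3.6, -2.5, 17.0]
opening: 0.0294
grip_force: 38.9
```

{"name": "arm_command", "arguments": {
  "targets": [0, 0, -0.1, 0, 2, 0, 0, -0.1, 0, 2, 0, 0, -0.1, 0, 3.1, 0, 0, -0.1, 0, 3.4, 0, 0, -0.1, 0, 3.8, 0, 0, -0.1, 0, 4.5, 0, 0, -0.1, 0, 5.5, 0, 0, -0.1, 0, 6.5]
}}

```text
time_s: 10.95
tcp_pos: [0.4662, 0.2677, 0.0046]
tool_rot: [0.0, 0.754, 0.656, -0.0]
force: [0.4, 0.4, -0.6]
opening: 0.0557
grip_force: 0.0
```

```bash
python3 - <<'E'
from h import *
go([.465,.27,.005],82);print(sense()['force'])
a=get_image('scene');P=cloud(a);H=hsv(a)
r=(np.abs(P[...,0]-.465)<.05)&(np.abs(P[...,1]-.27)<.11)&(P[...,2]<.06)
for m in((H[...,0]>105)&(H[...,0]<130)&(H[...,1]>120),(H[...,0]<14)&(H[...,1]>100)):
  q=P[m&r];print(len(q),np.nanpercentile(q,[3,50,97],axis=0).round(4).tolist())
save(a,'s3.png'); cv2.imwrite('pics/s3c.png',cv2.resize(cv2.imread('pics/s3.png')[180:350,310:490],None,fx=4,fy=3.5,interpolation=2)[:600])
E
```

```text
pos [0.4662 0.2677 0.0046] yaw 82.04 shift cm [ 0.21 -0.15 -0.04] turn 0.04
[ 0.37281453  0.36219648 -0.58834762]
78 [[0.4637, 0.3125, 0.0211], [0.481, 0.3198, 0.0335], [0.4923, 0.3269, 0.041]]
66 [[0.4588, 0.2094, 0.0242], [0.4769, 0.2941, 0.0331], [0.4872, 0.3017, 0.0394]]
```

View pics/s3c.png

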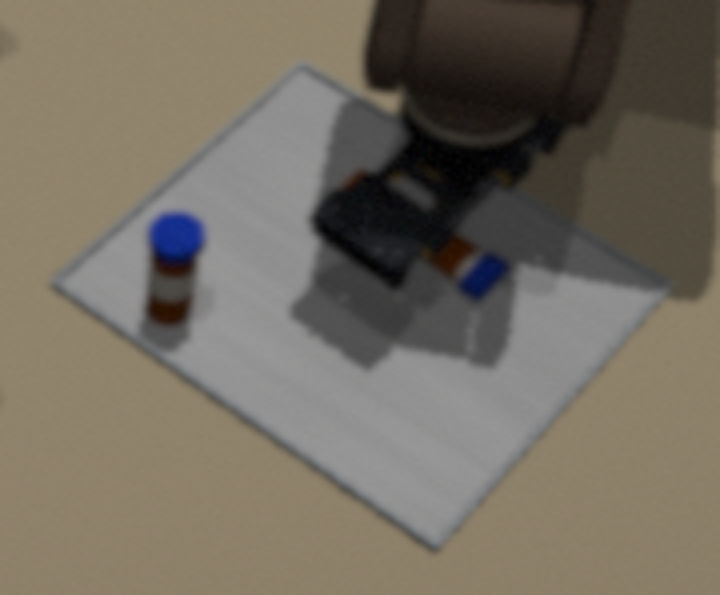

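The crop shows the tube lying in the tray, with its cap at about (485,275) and the gripper above it. I'll rise clear and measure it again.

{"name": "arm_command", "arguments": {
  "targets": [0, 0, 0, 0, 7, 0, 0, -1, 0, 7, 0, 0, -4, 0, 7, 0, 0, -8, 0, 7, 0, 0, -11, 0, 7, 0, 0, -12, 0, 7, 0, 0, -12, 0, 7]
}}

```text
time_s: 11.7
tcp_pos: [0.4667, 0.2679, 0.1262]
tool_rot: [0.001, 0.754, 0.656, 0.001]
force: [-0.2, -0.8, 0.2]
opening: 0.0701
grip_force: 0.0
```

```bash
cat > tube.py <<'E'
from h import *
def look(cam,c,r=.09,zmax=.06):
    a=get_image(cam);P=cloud(a);H=hsv(a)
    R_=(np.abs(P[...,0]-c[0])<r)&(np.abs(P[...,1]-c[1])<r)&(P[...,2]<zmax)
    for nm,m in(('cap',(H[...,0]>105)&(H[...,0]<130)&(H[...,1]>120)),('amber',(H[...,0]<14)&(H[...,1]>100)),('high',P[...,2]>.018)):
        q=P[m&R_]
        if len(q)>5:
            k=cv2.minAreaRect(q[:,:2].astype(np.float32))
            print(cam,nm,len(q),'med',np.nanmedian(q,0).round(4),'p3/97',np.nanpercentile(q,[3,97],axis=0).round(4).tolist(),'rect',np.round(k[0],4),np.round(k[1],4),round(k[2],1))
    return a
E
python3 - <<'E'
from tube import *
a=look('wrist',(.466,.268));save(a,'w4.png');look('top',(.466,.268),.08)
go([.466,.268,.125],82)
print([(np.round(d['position'],4).tolist(),round(d['p'],2)) for n in('sample_mid','cap_top') for d in place_of('wrist',n)][:4])
E
```

```text
wrist cap 644 med [0.4723 0.3202 0.0366] p3/97 [[0.4578, 0.3124, 0.0294], [0.4865, 0.3277, 0.039]] rect [0.4722 0.3198] [0.0149 0.0306] 81.6
wrist amber 1712 med [0.4638 0.2441 0.0339] p3/97 [[0.4469, 0.2159, 0.0269], [0.4804, 0.3044, 0.0365]] rect [0.4637 0.259 ] [0.0946 0.0278] 82.0
wrist high 4144 med [0.4663 0.2763 0.034 ] p3/97 [[0.4489, 0.2175, 0.0252], [0.4838, 0.3257, 0.0382]] rect [0.4656 0.2689] [0.1189 0.0331] 82.1
top amber 161 med [0.4574 0.2277 0.0311] p3/97 [[0.4448, 0.2088, 0.022], [0.4707, 0.2478, 0.0361]] rect [0.4574 0.2283] [0.0407 0.0271] 82.7
top high 204 med [0.4596 0.2293 0.0306] p3/97 [[0.4447, 0.2085, 0.0209], [0.4736, 0.2512, 0.036]] rect [0.4595 0.2322] [0.0488 0.0299] 82.1
pos [0.4658 0.2675 0.1239] yaw 82.04 shift cm [ 0.05  0.01 -0.11] turn 0.04
[([0.4656, 0.2658, 0.0202], 0.91), ([0.4747, 0.3308, 0.0198], 0.88)]
```

View pics/w4.png

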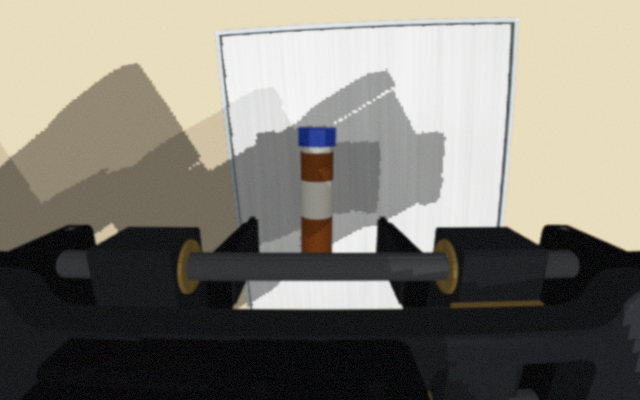

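The wrist view shows the tube lying straight between the fingers at column 318, cap at row 136 with the white neck still showing. I'll regrip nearer the cap.

{"name": "arm_command", "arguments": {
  "targets": [2.6, 0, 4, 0, 7, 2.6, 0, 8, 0, 7, 2.6, 0, 10.5, 0, 7, 2.6, 0, 11.5, 0, 7, 2.6, 0, 11.9, 0, 7, 2.6, 0, 11.9, 0, 4.5, 2.6, 0, 11.9, 0, 2, 2.6, 0, 11.9, 0, 2]
}}

```text
time_s: 12.7
tcp_pos: [0.4703, 0.2936, 0.0065]
tool_rot: [0.0, 0.755, 0.656, 0.001]
force: [-0.2, -0.6, -0.2]
opening: 0.0513
grip_force: 0.0
```

{"name": "arm_command", "arguments": {
  "targets": [0, 0, 0, 0, 2, 0, 0, 0, 0, 2, 0, 0, 0, 0, 2]
}}

```text
time_s: 13.0
tcp_pos: [0.47, 0.2935, 0.0058]
tool_rot: [0.0, 0.755, 0.656, 0.0]
force: [-0.1, 0.2, 1.8]
opening: 0.0293
grip_force: 30.0
```

Now I'll pivot the tube up about its foot edge, through the first 40 degrees.

{"name": "arm_command", "arguments": {
  "targets": [-0.1, 0, -0.7, 0, 2, -0.4, 0, -1.4, 0, 2, -0.7, 0, -2.1, 0, 2, -1, 0, -2.7, 0, 2, -1.4, 0, -3.3, 0, 2, -1.9, 0, -3.9, 0, 2, -2.4, 0, -4.5, 0, 2, -2.9, 0, -5, 0, 2]
}}

```text
time_s: 13.8
tcp_pos: [0.4658, 0.2642, 0.0561]
tool_rot: [0.0, 0.755, 0.656, 0.0]
force: [0.5, -0.3, -0.7]
opening: 0.0297
grip_force: 30.0
```

```bash
python3 - <<'E'
from tube import *
go([.466,.268,.125],82);print(sense()['force'],sense()['opening'])
a=look('scene',(.466,.25),.1,.13)
save(a,'s5.png'); cv2.imwrite('pics/s5c.png',cv2.resize(cv2.imread('pics/s5.png')[180:330,310:490],None,fx=4,fy=4,interpolation=2)[:600])
E
```

```text
pos [0.4658 0.2642 0.0561] yaw 82.03 shift cm [ 0.38 -0.03 -6.89] turn 0.03
[ 0.52590793 -0.33000881 -0.73423711] 0.029662275308483706
scene cap 78 med [0.4779 0.2915 0.0827] p3/97 [[0.4588, 0.2833, 0.0693], [0.4895, 0.2979, 0.0915]] rect [0.4734 0.2909] [0.0137 0.0332] 79.4
scene amber 83 med [0.462  0.1924 0.0831] p3/97 [[0.4475, 0.1795, 0.0746], [0.4707, 0.2071, 0.0895]] rect [0.4599 0.1935] [0.0301 0.0249] 80.5
scene high 236 med [0.4676 0.2717 0.0816] p3/97 [[0.4466, 0.1788, 0.0632], [0.488, 0.2979, 0.0917]] rect [0.4583 0.2393] [0.1211 0.0467] 78.5
```

View pics/s5c.png

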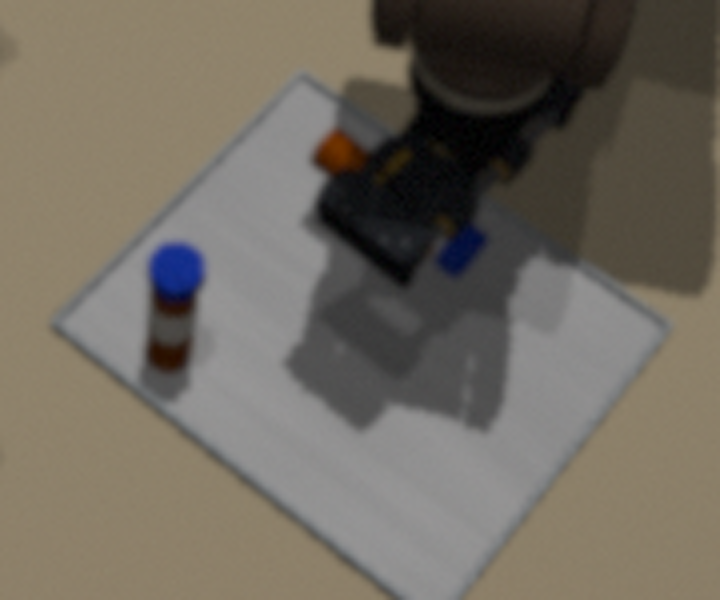

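The tube stayed horizontal in the grip, so torsional friction in the pads holds it. I'll lower it again and test whether the finger command can give a lighter grip, so that it can swing.

{"name": "arm_command", "arguments": {
  "targets": [0, 0, 2, 0, 2, 0, 0, 3.5, 0, 2, 0, 0, 4.5, 0, 2, 0, 0, 4.8, 0, 2, 0, 0, 5, 0, 2, 0, 0, 5, 0, 2.9]
}}

```text
time_s: 14.45
tcp_pos: [0.4659, 0.2647, 0.0059]
tool_rot: [0.0, 0.754, 0.656, 0.0]
force: [0.4, -0.6, -0.2]
opening: 0.0293
grip_force: 30.0
```

{"name": "arm_command", "arguments": {
  "targets": [0, 0, 0, 0, 2.9, 0, 0, 0, 0, 2.9]
}}

```text
time_s: 14.65
tcp_pos: [0.4661, 0.2648, 0.006]
tool_rot: [0.0, 0.754, 0.656, 0.0]
force: [0.9, 0.1, -0.5]
opening: 0.0293
grip_force: 30.0
```

{"name": "arm_command", "arguments": {
  "targets": [0, 0, 0, 0, 2.95, 0, 0, 0, 0, 2.95]
}}

```text
time_s: 14.85
tcp_pos: [0.466, 0.2648, 0.0058]
tool_rot: [0.0, 0.754, 0.656, 0.0]
force: [-0.4, 0.7, 1.5]
opening: 0.03
grip_force: 13.6
```

{"name": "arm_command", "arguments": {
  "targets": [0, 0, 0, 0, 2.98, 0, 0, 0, 0, 2.98]
}}

```text
time_s: 15.05
tcp_pos: [0.466, 0.2648, 0.0057]
tool_rot: [0.0, 0.754, 0.656, 0.0]
force: [-0.5, 0.6, 1.5]
opening: 0.0302
grip_force: 4.3
```

Grip force can be graded near the object's width: 2.95 gives 14 N and 2.98 gives 4 N. I'll lift on the arc with the light grip, so that gravity keeps the foot down.

{"name": "arm_command", "arguments": {
  "targets": [-0.05, 0, -0.3, 0, 2.98, -0.1, 0, -0.6, 0, 2.98, -0.2, 0, -0.9, 0, 2.98, -0.3, 0, -1.2, 0, 2.98, -0.4, 0, -1.5, 0, 2.98]
}}

```text
time_s: 15.55
tcp_pos: [0.4652, 0.2606, 0.0209]
tool_rot: [0.0, 0.754, 0.656, -0.0]
force: [-0.5, -0.1, -1.0]
opening: 0.0299
grip_force: 4.2
```

```bash
cat >> tube.py <<'E'
def tilt():
    s=sense();print(np.round(s['tcp_pos'],4),s['opening'],s['grip_force'],s['force'])
    for c in('top','scene'):
        a=get_image(c);P=cloud(a);H=hsv(a)
        R_=(P[...,0]>.42)&(P[...,0]<.51)&(P[...,1]>.14)&(P[...,1]<.36)&(P[...,2]<.14)
        for nm,m in(('cap',(H[...,0]>105)&(H[...,0]<130)&(H[...,1]>120)),('amber',(H[...,0]<14)&(H[...,1]>100))):
            q=P[m&R_]
            if len(q)>5: print(c,nm,len(q),np.nanpercentile(q,[3,50,97],axis=0)[:,1:].round(4).tolist())
    return a
E
python3 - <<'E'
from tube import *
tilt()
E
```

```text
[0.4652 0.2606 0.0209] 0.029946978034445987 4.172347784042358 [-0.54154295 -0.09889876 -0.98293358]
top amber 163 [[0.1759, 0.0383], [0.1941, 0.046], [0.2138, 0.051]]
scene cap 88 [[0.2594, 0.0352], [0.2876, 0.0503], [0.2945, 0.1218]]
scene amber 94 [[0.1755, 0.037], [0.1888, 0.048], [0.2082, 0.0676]]
```

{"name": "arm_command", "arguments": {
  "targets": [0, 0, 0.5, 0, 2.98, 0, 0, 0.7, 0, 2.985, 0, 0, 0.7, 0, 2.985, 0, 0, 0.7, 0, 2.985]
}}

```text
time_s: 16.05
tcp_pos: [0.4652, 0.2607, 0.0133]
tool_rot: [-0.0, 0.754, 0.656, -0.0]
force: [0.6, 0.4, -0.5]
opening: 0.03
grip_force: 2.8
```

```bash
python3 - <<'E'
from tube import *
tilt()
E
```

```text
[0.4652 0.2607 0.0133] 0.029995068358309184 2.8383411839604378 [ 0.55349069  0.35430464 -0.45979596]
top amber 160 [[0.1767, 0.0285], [0.1952, 0.037], [0.2141, 0.0414]]
scene cap 87 [[0.2679, 0.0267], [0.2888, 0.0425], [0.2944, 0.1153]]
scene amber 101 [[0.1757, 0.0285], [0.1893, 0.038], [0.2429, 0.1347]]
```

{"name": "arm_command", "arguments": {
  "targets": [0, 0, 0, 0, 2.99, 0, 0, 0, 0, 2.99, 0, 0, 0, 0, 2.99]
}}

```text
time_s: 16.45
tcp_pos: [0.4653, 0.2608, 0.0136]
tool_rot: [0.0, 0.754, 0.656, 0.0]
force: [0.9, -0.6, 0.1]
opening: 0.0298
grip_force: 1.7
```

```bash
python3 - <<'E'
from tube import *
tilt()
E
```

```text
[0.4653 0.2608 0.0136] 0.02976587235044859 1.6607153601944447 [ 0.9268642  -0.59544487  0.08540178]
top amber 153 [[0.1779, 0.0229], [0.1958, 0.033], [0.214, 0.0381]]
scene cap 91 [[0.2619, 0.0287], [0.2886, 0.044], [0.2942, 0.1322]]
scene amber 85 [[0.175, 0.0228], [0.1872, 0.0339], [0.2036, 0.0416]]
```

It pivots at 1.7 N. I'll carry on along the arc with this grip.

{"name": "arm_command", "arguments": {
  "targets": [-0.05, 0, -0.25, 0, 2.99, -0.1, 0, -0.5, 0, 2.99, -0.15, 0, -0.75, 0, 2.99, -0.25, 0, -1, 0, 2.99, -0.3, 0, -1.25, 0, 2.99, -0.4, 0, -1.5, 0, 2.99, -0.4, 0, -1.5, 0, 2.99]
}}

```text
time_s: 17.25
tcp_pos: [0.4648, 0.2567, 0.0289]
tool_rot: [0.0, 0.755, 0.656, 0.0]
force: [-0.2, 0.2, -0.3]
opening: 0.03
grip_force: 1.7
```

```bash
python3 - <<'E'
from tube import *
tilt()
E
```

```text
[0.4648 0.2567 0.0289] 0.0299850613274109 1.6960031166672707 [-0.23583757  0.19410248 -0.27475054]
top amber 159 [[0.173, 0.0247], [0.1922, 0.0346], [0.21, 0.0429]]
scene cap 94 [[0.2726, 0.0419], [0.2849, 0.0604], [0.2913, 0.1192]]
scene amber 53 [[0.1722, 0.0247], [0.1803, 0.0354], [0.197, 0.0414]]
```

{"name": "arm_command", "arguments": {
  "targets": [-0.1, 0, -0.3, 0, 2.99, -0.3, 0, -0.6, 0, 2.99, -0.5, 0, -0.9, 0, 2.99, -0.7, 0, -1.2, 0, 2.99, -0.9, 0, -1.5, 0, 2.99, -1.1, 0, -1.75, 0, 2.99, -1.1, 0, -1.75, 0, 2.99, -1.1, 0, -1.75, 0, 2.99]
}}

```text
time_s: 18.15
tcp_pos: [0.4632, 0.2458, 0.0461]
tool_rot: [0.0, 0.755, 0.656, 0.0]
force: [-0.9, -0.3, 0.1]
opening: 0.0298
grip_force: 1.8
```

```bash
python3 - <<'E'
from tube import *
tilt()
E
```

```text
[0.4632 0.2458 0.0461] 0.029794487153080498 1.8072295747697353 [-0.87290264 -0.30229086  0.0846323 ]
top amber 141 [[0.1673, 0.0266], [0.1845, 0.0368], [0.1994, 0.0466]]
scene cap 93 [[0.2601, 0.0656], [0.2724, 0.0783], [0.2797, 0.1304]]
```

{"name": "arm_command", "arguments": {
  "targets": [-0.3, 0, -0.35, 0, 2.99, -0.6, 0, -0.65, 0, 2.99, -0.85, 0, -0.9, 0, 2.99, -1.1, 0, -1.1, 0, 2.99, -1.4, 0, -1.35, 0, 2.99, -1.7, 0, -1.55, 0, 2.99, -2, 0, -1.75, 0, 2.99, -2.3, 0, -1.9, 0, 2.99]
}}

```text
time_s: 19.05
tcp_pos: [0.46, 0.2228, 0.0653]
tool_rot: [0.0, 0.754, 0.656, -0.0]
force: [-0.1, -1.2, -0.9]
opening: 0.0298
grip_force: 1.9
```

```bash
python3 - <<'E'
from tube import *
a=tilt()
save(a,'s6.png'); cv2.imwrite('pics/s6c.png',cv2.resize(cv2.imread('pics/s6.png')[200:300,330:460],None,fx=6,fy=6,interpolation=2)[:600])
E
```

```text
[0.46   0.2228 0.0653] 0.029802946613771596 1.9071410599008232 [-0.14348267 -1.19038242 -0.86647804]
top amber 133 [[0.1504, 0.0348], [0.1648, 0.0473], [0.1778, 0.0599]]
scene cap 83 [[0.236, 0.087], [0.2484, 0.098], [0.2562, 0.1068]]
```

View pics/s6c.png

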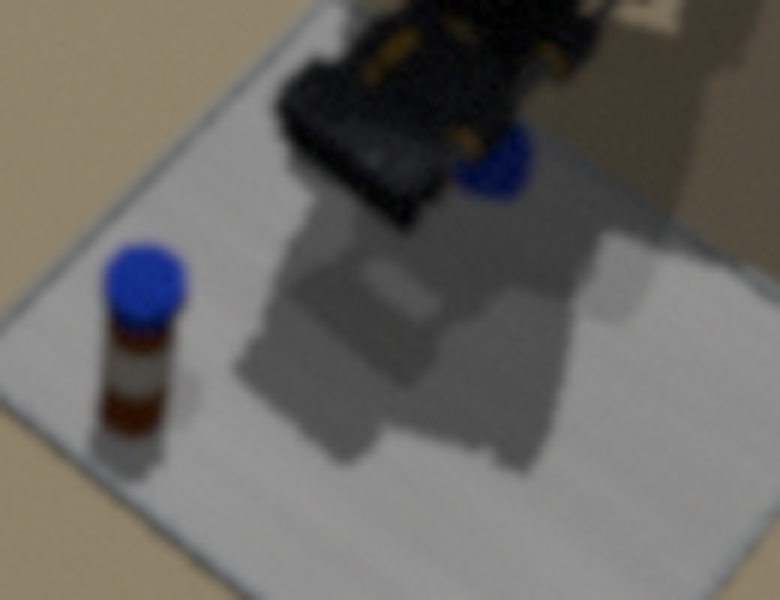

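The crop shows the cap at (495,160), still tilted, and the done tube untouched. From the foot points the tilt is about 42 degrees. I'll ease the grip a little so that it swings further.

{"name": "arm_command", "arguments": {
  "targets": [0, 0, 0, 0, 2.993, 0, 0, 0, 0, 2.993, 0, 0, 0, 0, 2.993, 0, 0, 0, 0, 2.993]
}}

```text
time_s: 19.55
tcp_pos: [0.46, 0.2232, 0.065]
tool_rot: [0.0, 0.754, 0.656, -0.0]
force: [-0.1, -0.2, -0.4]
opening: 0.0301
grip_force: 1.5
```

```bash
cat >> tube.py <<'E'
def ang():
    s=sense();print(np.round(s['tcp_pos'],4),round(s['opening'],5),round(s['grip_force'],2),np.round(s['force'],1))
    a=get_image('top');P=cloud(a);H=hsv(a)
    R_=(P[...,0]>.42)&(P[...,0]<.51)&(P[...,1]>.1)&(P[...,1]<.36)&(P[...,2]<.14)&(H[...,0]<14)&(H[...,1]>100)
    q=P[R_];X=q[:,1:];
    if len(q)<10: print(len(q));return a
    c=X.mean(0)
    u=np.linalg.svd(X-c)[2][0];print('n',len(q),'angle',np.degrees(np.arctan(u[1]/u[0])).round(1),np.percentile(X,[3,97],axis=0).round(4).tolist())
    return a
E
python3 - <<'E'
from tube import *
ang()
E
```

```text
[0.46   0.2232 0.065 ] 0.03007 1.49 [-0.1 -0.2 -0.4]
n 118 angle 45.4 [[0.1534, 0.0282], [0.1799, 0.0551]]
```

{"name": "arm_command", "arguments": {
  "targets": [-0.3, 0, -0.2, 0, 2.993, -0.6, 0, -0.35, 0, 2.993, -0.9, 0, -0.5, 0, 2.993, -1.2, 0, -0.65, 0, 2.993, -1.5, 0, -0.8, 0, 2.993, -1.5, 0, -0.8, 0, 2.993, -1.5, 0, -0.8, 0, 2.994, -1.5, 0, -0.8, 0, 2.994]
}}

```text
time_s: 20.4
tcp_pos: [0.4579, 0.2083, 0.0731]
tool_rot: [0.0, 0.754, 0.656, -0.0]
force: [0.4, 0.4, -1.6]
opening: 0.0298
grip_force: 1.3
```

```bash
python3 - <<'E'
from tube import *
ang()
E
```

```text
[0.4579 0.2083 0.0731] 0.02977 1.26 [ 0.4  0.4 -1.6]
n 113 angle 45.0 [[0.1377, 0.038], [0.1636, 0.0623]]
```

{"name": "arm_command", "arguments": {
  "targets": [0, 0, 0.4, 0, 2.993, 0, 0, 0.7, 0, 2.993, 0, 0, 0.7, 0, 2.996, 0, 0, 0.7, 0, 2.996, 0, 0, 0.7, 0, 2.996]
}}

```text
time_s: 20.95
tcp_pos: [0.458, 0.2083, 0.0661]
tool_rot: [0.0, 0.754, 0.656, -0.0]
force: [-0.8, -0.1, -0.3]
opening: 0.0297
grip_force: 0.9
```

```bash
python3 - <<'E'
from tube import *
ang()
E
```

```text
[0.458  0.2083 0.0661] 0.02965 0.87 [-0.8 -0.1 -0.3]
n 84 angle 54.4 [[0.1443, 0.022], [0.1631, 0.0471]]
```

{"name": "arm_command", "arguments": {
  "targets": [-0.2, 0, -0.15, 0, 2.996, -0.45, 0, -0.3, 0, 2.996, -0.7, 0, -0.4, 0, 2.996, -0.95, 0, -0.5, 0, 2.996, -1.2, 0, -0.55, 0, 2.996, -1.5, 0, -0.6, 0, 2.996, -1.5, 0, -0.6, 0, 2.996]
}}

```text
time_s: 21.7
tcp_pos: [0.4559, 0.1931, 0.0722]
tool_rot: [0.0, 0.755, 0.656, 0.0]
force: [0.1, 0.7, 1.8]
opening: 0.03
grip_force: 0.5
```

```bash
python3 - <<'E'
from tube import *
ang()
E
```

```text
[0.4559 0.1931 0.0722] 0.03002 0.49 [0.1 0.7 1.8]
n 19 angle 85.3 [[0.1414, 0.0163], [0.1469, 0.0297]]
```

{"name": "arm_command", "arguments": {
  "targets": [-0.25, 0, -0.08, 0, 2.996, -0.5, 0, -0.15, 0, 2.996, -0.75, 0, -0.2, 0, 2.996, -1, 0, -0.25, 0, 2.996, -1.25, 0, -0.28, 0, 2.996, -1.5, 0, -0.3, 0, 2.996, -1.5, 0, -0.3, 0, 2.996]
}}

```text
time_s: 22.45
tcp_pos: [0.4537, 0.1783, 0.0751]
tool_rot: [0.0, 0.755, 0.656, -0.0]
force: [0.4, -0.2, -0.7]
opening: 0.0299
grip_force: 0.5
```

```bash
python3 - <<'E'
from tube import *
a=ang(); save(a,'t7.png')
b=tilt(); save(b,'s7.png'); 
c=np.hstack([cv2.resize(cv2.imread('pics/t7.png')[170:290,165:305],(400,343),interpolation=2),cv2.resize(cv2.imread('pics/s7.png')[200:300,320:437],(400,343),interpolation=2)]);cv2.imwrite('pics/c7.png',c)
E
```

```text
[0.4537 0.1783 0.0751] 0.02993 0.48 [ 0.4 -0.2 -0.7]
0
[0.4538 0.1784 0.0751] 0.02996633565218362 0.4608192500518271 [ 0.00473953 -0.37824431  0.03409293]
scene cap 79 [[0.1911, 0.107], [0.2045, 0.1172], [0.2125, 0.124]]
scene amber 28 [[0.1452, 0.015], [0.1737, 0.0558], [0.1921, 0.0981]]
```

View pics/c7.png

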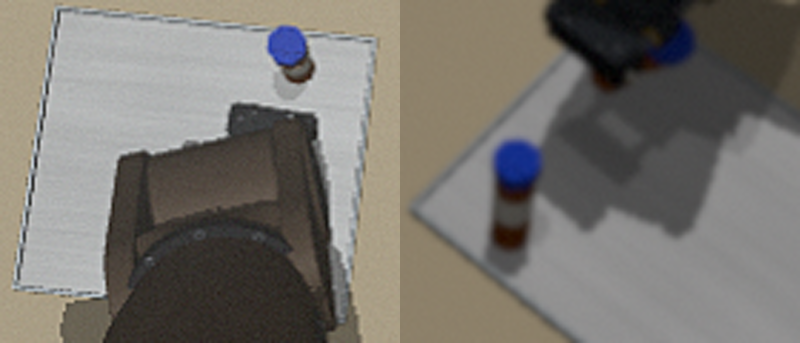

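The crops show the cap still leaning towards +y, at about 65–70 degrees. I'll drag on in the same direction.

{"name": "arm_command", "arguments": {
  "targets": [-0.2, 0, 0, 0, 2.996, -0.4, 0, -0.05, 0, 2.996, -0.6, 0, -0.05, 0, 2.996, -0.8, 0, -0.05, 0, 2.996, -1, 0, -0.1, 0, 2.996, -1, 0, -0.1, 0, 2.996]
}}

```text
time_s: 23.2
tcp_pos: [0.4523, 0.1684, 0.0761]
tool_rot: [0.0, 0.755, 0.656, -0.0]
force: [0.9, -0.9, -0.3]
opening: 0.0297
grip_force: 0.5
```

```bash
cat >> tube.py <<'E'
def cap():
    a=get_image('scene');P=cloud(a);H=hsv(a)
    for nm,m in(('cap',(H[...,0]>105)&(H[...,0]<130)&(H[...,1]>120)),('amb',(H[...,0]<14)&(H[...,1]>100))):
        for lo,hi,t in((.42,.51,'sample'),(.57,.66,'done')):
            q=P[m&(P[...,0]>lo)&(P[...,0]<hi)&(P[...,1]>.08)&(P[...,1]<.3)&(P[...,2]<.15)]
            print(nm,t,len(q),np.nanpercentile(q,[3,50,97],axis=0).round(4).tolist() if len(q) else '')
    return a
E
python3 - <<'E'
from tube import *
ang();cap()
E
```

```text
[0.4523 0.1684 0.0761] 0.02965 0.45 [ 0.9 -0.9 -0.3]
0
cap sample 73 [[0.445, 0.1829, 0.1115], [0.4611, 0.1941, 0.1196], [0.4732, 0.2021, 0.1275]]
cap done 154 [[0.5966, 0.1521, 0.1101], [0.614, 0.1668, 0.1201], [0.6269, 0.1804, 0.124]]
amb sample 45 [[0.4613, 0.143, 0.0133], [0.466, 0.1615, 0.0315], [0.4742, 0.1872, 0.099]]
amb done 68 [[0.6155, 0.1617, 0.0117], [0.6232, 0.1715, 0.0331], [0.6265, 0.1788, 0.0948]]
```

{"name": "arm_command", "arguments": {
  "targets": [-0.2, 0, 0, 0, 2.996, -0.4, 0, 0, 0, 2.996, -0.6, 0, 0, 0, 2.996, -0.8, 0, 0, 0, 2.996, -1, 0, 0, 0, 2.996, -1, 0, 0, 0, 2.996]
}}

```text
time_s: 23.9
tcp_pos: [0.451, 0.1585, 0.0761]
tool_rot: [0.0, 0.755, 0.656, -0.0]
force: [-0.3, -0.5, -0.4]
opening: 0.0301
grip_force: 0.2
```

```bash
python3 - <<'E'
from tube import *
ang();cap()
E
```

```text
[0.451  0.1585 0.0761] 0.03014 0.22 [-0.3 -0.5 -0.4]
0
cap sample 66 [[0.4426, 0.1767, 0.1135], [0.4586, 0.1851, 0.1235], [0.4716, 0.1924, 0.1281]]
cap done 156 [[0.5968, 0.1517, 0.1114], [0.6138, 0.1661, 0.1201], [0.6276, 0.18, 0.1235]]
amb sample 67 [[0.4598, 0.1416, 0.0143], [0.4656, 0.1606, 0.033], [0.4727, 0.1795, 0.1015]]
amb done 67 [[0.6155, 0.1615, 0.0131], [0.6234, 0.1719, 0.035], [0.627, 0.1784, 0.0946]]
```

{"name": "arm_command", "arguments": {
  "targets": [-0.2, 0, 0, 0, 2.996, -0.4, 0, 0, 0, 2.996, -0.6, 0, 0, 0, 2.996, -0.8, 0, 0, 0, 2.996, -1, 0, 0, 0, 2.996, -1.2, 0, 0, 0, 2.996, -1.2, 0, 0, 0, 2.996]
}}

```text
time_s: 24.7
tcp_pos: [0.4493, 0.1466, 0.0761]
tool_rot: [0.0, 0.755, 0.656, -0.0]
force: [0.0, 0.0, 0.4]
opening: 0.0297
grip_force: 0.0
```

```bash
python3 - <<'E'
from tube import *
ang();cap()
E
```

```text
[0.4493 0.1466 0.0761] 0.02972 0.04 [0.  0.  0.4]
0
cap sample 68 [[0.4427, 0.163, 0.1135], [0.4594, 0.1731, 0.1244], [0.4702, 0.1807, 0.1305]]
cap done 154 [[0.5966, 0.1511, 0.1119], [0.6134, 0.1666, 0.12], [0.6275, 0.18, 0.1238]]
amb sample 86 [[0.4583, 0.1426, 0.0137], [0.4646, 0.1574, 0.0362], [0.4714, 0.1709, 0.1027]]
amb done 68 [[0.6162, 0.1613, 0.0134], [0.6231, 0.1716, 0.0346], [0.6261, 0.1783, 0.0955]]
```

```bash
python3 - <<'E'
from tube import *
print(sense()['time_s']);ang();a=cap();save(a,'s8.png');print(sense()['time_s'])
cv2.imwrite('pics/s8c.png',cv2.resize(cv2.imread('pics/s8.png')[200:300,320:440],None,fx=6,fy=6,interpolation=2))
E
```

```text
24.8
[0.4493 0.1468 0.0761] 0.02965 0.04 [ 0.8  0.1 -0.4]
0
cap sample 68 [[0.441, 0.163, 0.1138], [0.4588, 0.1733, 0.1254], [0.4691, 0.1818, 0.13]]
cap done 154 [[0.5969, 0.1514, 0.1103], [0.6134, 0.1665, 0.1202], [0.6267, 0.1801, 0.1246]]
amb sample 88 [[0.4575, 0.14, 0.0136], [0.4641, 0.1564, 0.0365], [0.4702, 0.1719, 0.1024]]
amb done 65 [[0.6165, 0.1615, 0.0131], [0.6232, 0.1719, 0.0341], [0.6265, 0.1792, 0.0971]]
24.9
```

View pics/s8c.png

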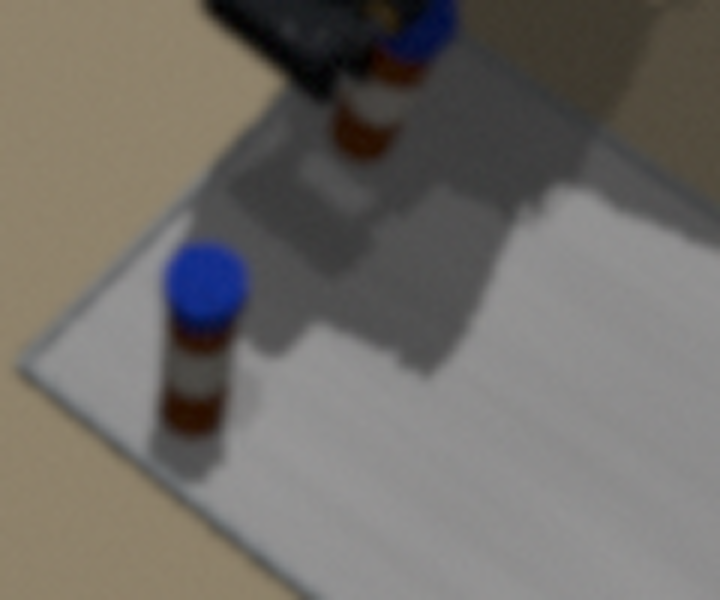

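The tube is static at about 11° from vertical, and its lean wants to come upright, held back only by the finger edges. I'll withdraw slowly so that it settles onto its foot against them.

{"name": "arm_command", "arguments": {
  "targets": [-0.15, 0, 0, 0, 2.996, -0.3, 0, 0, 0, 2.996, -0.45, 0, 0, 0, 2.996, -0.6, 0, 0, 0, 2.996, -0.7, 0, 0, 0, 2.996, -0.8, 0, 0, 0, 2.996, -0.8, 0, 0, 0, 2.996]
}}

```text
time_s: 25.6
tcp_pos: [0.4482, 0.1388, 0.0761]
tool_rot: [0.0, 0.755, 0.656, -0.0]
force: [0.1, 0.8, 0.8]
opening: 0.0301
grip_force: 0.1
```

```bash
python3 - <<'E'
from tube import *
print(sense()['tcp_pos'],sense()['grip_force'],sense()['opening']);cap()
E
```

```text
[0.44820965 0.13881002 0.07609755] 0.057912375616524514 0.030093054519843704
cap sample 64 [[0.4407, 0.1527, 0.1142], [0.4593, 0.1649, 0.1254], [0.4679, 0.1726, 0.1298]]
cap done 156 [[0.5963, 0.1501, 0.1109], [0.6133, 0.1658, 0.12], [0.6268, 0.1803, 0.1242]]
amb sample 100 [[0.4565, 0.1396, 0.0115], [0.4633, 0.1551, 0.0398], [0.4699, 0.1665, 0.1032]]
amb done 67 [[0.6163, 0.1613, 0.0134], [0.6232, 0.1717, 0.0337], [0.6261, 0.1784, 0.0951]]
```

{"name": "arm_command", "arguments": {
  "targets": [-0.15, 0, 0, 0, 2.996, -0.3, 0, 0, 0, 2.996, -0.45, 0, 0, 0, 2.996, -0.6, 0, 0, 0, 2.996, -0.75, 0, 0, 0, 2.996, -0.9, 0, 0, 0, 2.996, -1, 0, 0, 0, 2.996]
}}

```text
time_s: 26.35
tcp_pos: [0.4468, 0.1289, 0.0761]
tool_rot: [0.0, 0.755, 0.656, 0.0]
force: [0.8, 0.7, -0.2]
opening: 0.0299
grip_force: 0.0
```

```bash
python3 - <<'E'
from tube import *
print(sense()['tcp_pos'],sense()['grip_force'],sense()['opening']);cap()
E
```

```text
[0.44684344 0.12889553 0.07611703] 0.0 0.029928891620731687
cap sample 71 [[0.4388, 0.1416, 0.1133], [0.459, 0.1548, 0.1249], [0.468, 0.1635, 0.1291]]
cap done 157 [[0.5975, 0.1505, 0.1091], [0.6136, 0.1657, 0.1205], [0.6266, 0.1805, 0.1243]]
amb sample 108 [[0.4549, 0.1364, 0.0104], [0.4624, 0.1527, 0.0386], [0.4663, 0.1625, 0.1025]]
amb done 67 [[0.6163, 0.1617, 0.0133], [0.6232, 0.1716, 0.0351], [0.6262, 0.1786, 0.0958]]
```

{"name": "arm_command", "arguments": {
  "targets": [-0.15, 0, 0, 0, 2.996, -0.3, 0, 0, 0, 2.996, -0.45, 0, 0, 0, 2.996, -0.6, 0, 0, 0, 2.996, -0.8, 0, 0, 0, 2.996, -1, 0, 0, 0, 2.996, -1.3, 0, 0, 0, 2.996, -1.5, 0, 0, 0, 2.996]
}}

```text
time_s: 27.2
tcp_pos: [0.4447, 0.1139, 0.0761]
tool_rot: [0.0, 0.755, 0.656, -0.0]
force: [-0.1, 0.3, -0.5]
opening: 0.03
grip_force: 0.0
```

```bash
python3 - <<'E'
from tube import *
print(sense()['tcp_pos'],sense()['grip_force'],sense()['opening']);cap()
E
```

```text
[0.44470494 0.11389005 0.07610813] 0.0 0.029966139888276067
cap sample 128 [[0.4372, 0.1354, 0.1153], [0.4552, 0.1493, 0.1253], [0.4676, 0.163, 0.1298]]
cap done 154 [[0.5973, 0.1503, 0.1099], [0.6135, 0.1657, 0.1199], [0.627, 0.179, 0.1231]]
amb sample 104 [[0.4545, 0.1392, 0.0094], [0.4625, 0.1536, 0.0371], [0.4665, 0.1624, 0.1012]]
amb done 63 [[0.6161, 0.1614, 0.0104], [0.6235, 0.1724, 0.0336], [0.6261, 0.179, 0.0975]]
```

The tube now stands free on its own foot: the cap didn't move as the fingers left, and it stands about 6 mm higher than the finished tube's. I'll rise and look.

{"name": "arm_command", "arguments": {
  "targets": [-0.5, 0, 0, 0, 3, -0.5, 0, -3, 0, 2, -0.5, 0, -7, 0, 1, -0.5, 0, -11, 0, 0, -0.5, 0, -13, 0, 0, -0.5, 0, -13, 0, 0]
}}

```text
time_s: 27.85
tcp_pos: [0.445, 0.1092, 0.2085]
tool_rot: [0.002, 0.754, 0.656, 0.002]
force: [-0.1, 0.1, -0.5]
opening: 0.0012
grip_force: 0.0
```

```bash
python3 - <<'E'
from tube import *
cap()
for c in('top','wrist'):
    a=get_image(c);P=cloud(a);H=hsv(a);save(a,c+'9.png')
    m=(H[...,0]>105)&(H[...,0]<130)&(H[...,1]>120)&(P[...,2]>.1)&(P[...,2]<.15)
    for lo,hi in((.42,.5),(.57,.66)):
        q=P[m&(P[...,0]>lo)&(P[...,0]<hi)&(P[...,1]>.08)&(P[...,1]<.3)]
        if len(q)>5:
            t=q[q[:,2]>np.percentile(q[:,2],60)-.004];print(c,len(q),t.mean(0).round(4),np.percentile(t,[2,98],axis=0).round(4).tolist(),'rect',np.round(cv2.minAreaRect(t[:,:2].astype(np.float32))[0],4))
    print([(n,np.round(d['position'],4).tolist(),round(d['p'],2)) for n in('sample_mid','cap_top') for d in place_of(c,n)])
go([.452,.149,.16],82)
E
```

```text
cap sample 132 [[0.4382, 0.1339, 0.1157], [0.454, 0.1488, 0.1254], [0.4674, 0.163, 0.1299]]
cap done 162 [[0.5963, 0.1491, 0.1092], [0.6134, 0.1652, 0.12], [0.6272, 0.1797, 0.1235]]
amb sample 99 [[0.4542, 0.1405, 0.0128], [0.4627, 0.1539, 0.0389], [0.4662, 0.1622, 0.1021]]
amb done 64 [[0.6158, 0.1616, 0.0142], [0.6234, 0.172, 0.0361], [0.6266, 0.1786, 0.0959]]
top 141 [0.6078 0.1657 0.1187] [[0.5931, 0.1512, 0.1156], [0.6232, 0.1805, 0.1233]] rect [0.6083 0.1663]
[('sample_mid', [0.3487, -0.3125, 0.0157], 0.75), ('sample_mid', [0.3418, -0.084, 0.0179], 0.63), ('cap_top', [0.5476, -0.1252, 0.2085], 0.65), ('cap_top', [0.3437, -0.2556, 0.0153], 0.58), ('cap_top', [0.2986, -0.1282, 0.0224], 0.48)]
wrist 1268 [0.4482 0.1486 0.1261] [[0.4335, 0.1336, 0.1244], [0.4628, 0.1636, 0.1277]] rect [0.4479 0.1483]
wrist 1511 [0.6069 0.1656 0.1204] [[0.5921, 0.1508, 0.1176], [0.623, 0.1802, 0.1221]] rect [0.6082 0.1653]
[('cap_top', [0.4484, 0.1489, 0.1233], 0.62)]
pos [0.4437 0.1092 0.2051] yaw 82.03 shift cm [4.06 0.27 4.5 ] turn 0.03
```

{"name": "arm_command", "arguments": {
  "targets": [4, -0.1, 0, 0, 0, 4, -0.1, 3, 0, 0, 4, -0.1, 5, 0, 0, 4, -0.1, 6.3, 0, 0, 4, -0.1, 6.8, 0, 0, 4, -0.1, 7.2, 0, 0, 4, -0.1, 7.5, 0, 0, 4, -0.1, 7.5, 0, 0]
}}

```text
time_s: 29.0
tcp_pos: [0.4487, 0.149, 0.1311]
tool_rot: [0.0, 0.755, 0.656, 0.0]
force: [-0.4, 0.3, 0.6]
opening: 0.0003
grip_force: 0.0
```

{"name": "arm_command", "arguments": {
  "targets": [0, 0, 0.1, 0, 0, 0, 0, 0.2, 0, 0, 0, 0, 0.3, 0, 0, 0, 0, 0.4, 0, 0]
}}

```text
time_s: 29.4
tcp_pos: [0.4486, 0.149, 0.1271]
tool_rot: [0.0, 0.754, 0.656, 0.0]
force: [0.3, -0.4, 0.3]
opening: 0.0001
grip_force: 0.0
```

{"name": "arm_command", "arguments": {
  "targets": [0, 0, 0.08, 0, 0, 0, 0, 0.16, 0, 0, 0, 0, 0.24, 0, 0, 0, 0, 0.3, 0, 0]
}}

```text
time_s: 29.8
tcp_pos: [0.4488, 0.149, 0.1243]
tool_rot: [0.0, 0.755, 0.656, 0.0]
force: [-0.8, 0.1, 4.8]
opening: 0.0008
grip_force: 2.5
```

{"name": "arm_command", "arguments": {
  "targets": [0, 0, 0.08, 0, 0, 0, 0, 0.16, 0, 0, 0, 0, 0.22, 0, 0]
}}

```text
time_s: 30.1
tcp_pos: [0.4487, 0.149, 0.1219]
tool_rot: [0.0, 0.755, 0.656, 0.0]
force: [0.2, 0.5, 5.3]
opening: 0.0002
grip_force: 2.5
```

{"name": "arm_command", "arguments": {
  "targets": [0, 0, 0.06, 0, 0, 0, 0, 0.12, 0, 0, 0, 0, 0.16, 0, 0]
}}

```text
time_s: 30.4
tcp_pos: [0.4486, 0.149, 0.1202]
tool_rot: [0.0, 0.754, 0.656, -0.0]
force: [0.3, 0.2, 6.4]
opening: 0.0002
grip_force: 3.4
```

{"name": "arm_command", "arguments": {
  "targets": [0, 0, 0.03, 0, 0, 0, 0, 0.06, 0, 0]
}}

```text
time_s: 30.6
tcp_pos: [0.449, 0.149, 0.1201]
tool_rot: [0.0, 0.754, 0.656, 0.0]
force: [-2.0, -0.3, 13.9]
opening: 0.0003
grip_force: 7.3
```

{"name": "arm_command", "arguments": {
  "targets": [0, 0, 0.03, 0, 0, 0, 0, 0.03, 0, 0]
}}

```text
time_s: 30.8
tcp_pos: [0.4492, 0.1491, 0.1202]
tool_rot: [0.0, 0.754, 0.656, 0.001]
force: [-1.9, 0.2, 14.9]
opening: 0.0005
grip_force: 7.5
```

{"name": "arm_command", "arguments": {
  "targets": [0, 0, -0.1, 0, 0, 0, 0, -0.3, 0, 0, 0, 0, -1.5, 0, 0, 0, 0, -5, 0, 0, 0, 0, -9, 0, 0, -6, 0, -11, 0, 0, -9, 0, -11, 0, 0, -9, 0, -11, 0, 0]
}}

```text
time_s: 31.6
tcp_pos: [0.4356, 0.0568, 0.23]
tool_rot: [0.001, 0.756, 0.655, 0.0]
force: [0.2, 1.3, 0.0]
opening: 0.0005
grip_force: 0.0
```

```bash
python3 - <<'E'
from tube import *
print(sense()['time_s']);a=cap();save(a,'s10.png')
cv2.imwrite('pics/s10c.png',cv2.resize(cv2.imread('pics/s10.png')[90:310,180:480],None,fx=2.6,fy=2.6,interpolation=2))
a=get_image('wrist');P=cloud(a);H=hsv(a)
m=(H[...,0]>105)&(H[...,0]<130)&(H[...,1]>120)&(P[...,2]>.1)&(P[...,2]<.15)
for lo,hi in((.42,.5),(.57,.66)):
    q=P[m&(P[...,0]>lo)&(P[...,0]<hi)&(P[...,1]>.08)&(P[...,1]<.3)]
    if len(q): print('wrist',len(q),np.median(q,0).round(4))
get_image('top')
for n in('clip_bar','tower','balance_mid','done_mid','spray_mid','reagent_mid'):
    print(n,[(np.round(d['position'],3).tolist(),round(d['p'],2)) for d in place_of('top',n)][:2])
E
```

```text
31.6
cap sample 143 [[0.436, 0.134, 0.1099], [0.4538, 0.1494, 0.1199], [0.4671, 0.1634, 0.1246]]
cap done 153 [[0.5964, 0.1504, 0.1116], [0.6125, 0.166, 0.1198], [0.6274, 0.1797, 0.1234]]
amb sample 84 [[0.4548, 0.1412, 0.0132], [0.4629, 0.1546, 0.0375], [0.4669, 0.162, 0.0988]]
amb done 62 [[0.616, 0.1617, 0.0115], [0.6235, 0.1712, 0.034], [0.6258, 0.1784, 0.0938]]
wrist 1095 [0.4479 0.1483 0.1206]
wrist 1388 [0.6044 0.1646 0.1202]
clip_bar [([0.527, -0.27, 0.101], 0.92)]
tower [([0.548, -0.127, 0.208], 0.81)]
balance_mid [([0.568, -0.269, 0.131], 0.88)]
done_mid [([0.611, 0.164, 0.06], 0.7)]
spray_mid [([0.773, -0.073, 0.091], 0.69), ([0.585, -0.284, 0.15], 0.27)]
reagent_mid [([0.786, 0.079, 0.09], 0.55)]
```

View pics/s10c.png

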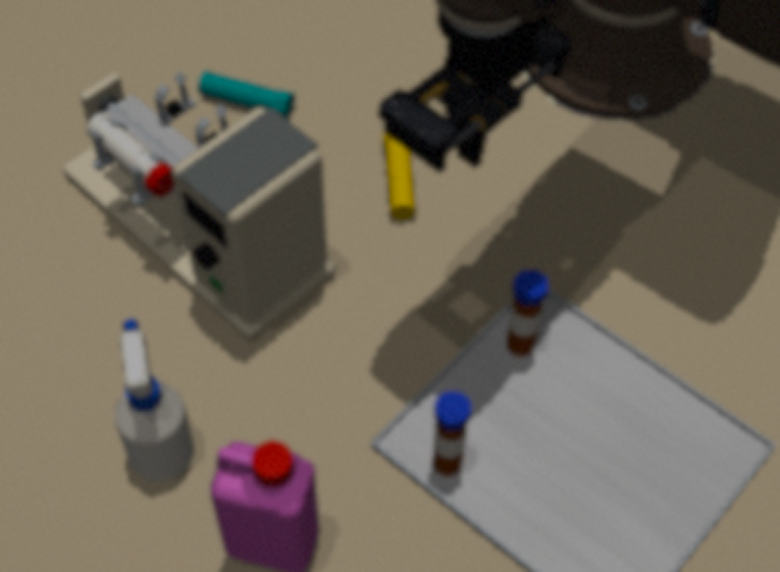

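The picture shows both blue-capped tubes standing in the tray (sample at about 527,315, finished tube at 450,435), and everything else in place. The sample's cap top is level with the finished tube's, at about 0.120 m.

```bash
python3 -c "
from cell import *
print(job_done())"
```

```text
the job is handed in; nothing more can be done
None
```

The job is handed in at about 32 s: the sample tube was rolled out of its clips, laid down and let go in the tray, then stood upright with its cap pushed home (15 N, top level with the finished tube's); the rotator, balance tube, finished tube and bottles are where they were. The cell gave no verdict.

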